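Load the cup dryer, clamp the end stop and switch it on under the lip

ROBOT

A 6-joint arm with a two-finger parallel gripper is mounted at the origin on the work surface. World frame = base frame: x ahead of the robot, y to its left, z up, the work surface at z = 0. Lengths are in m, angles in rad, forces in N, time in s.
With the tool pointing down it reaches from about 0.25 to 0.725 m from the base axis. Payload 4 kg.
Tool frame: the origin (TCP) lies midway between the tips of the shut fingers; the grasp point (between the pads) lies 19 mm behind it (bot.grip_point_offset is the distance from the TCP to the grasp point, in m); z points along the fingers, y is the line along which they close (so a half turn about z gives the same grasp; the last joint's range is limited). The gripper opens to 85 mm and grips with 20 to 120 N. Pads are 22 mm wide; open, the fingers measure 114 mm over their backs; the gripper's body (76 mm by 85 mm) begins 54 mm behind the grasp point. The pads swing forward as they close: fully open they stand 13 mm farther back than shut.
Start: joints at [1.113, 0.241, 0.005, 1.335, 0, 1.571], TCP at [0.221, 0.449, 0.231] pointing down, gripper open.
Joint ranges: [-2.72, 2.72], [-1.05, 1.87], [-1.09, 1.28], [-1.99, 2.15], [-1.42, 1.44], [-3.14, 3.14]. Speed limits (rad/s): [2.79, 2.79, 3.14, 3.14, 3.14, 3.14].

INTERFACE

Orientations are given as a unit quaternion [x, y, z, w].
In Python, from workcell import bot gives the robot as it stands.
- The arm moves only by the tool step_arm, never from a script. Its argument "targets" is text: rows parted by semicolons, each of 7 numbers parted by spaces: the opening, from -1 (shut) to 1 (fully open), so that 0 is half open, then the shift along the world's x, y, z normalised to -1 to 1, where 1 is 0.5 m, then the turn, a rotation vector about the world's x, y, z normalised to -1 to 1, where 1 is pi/4 rad. In form: gripper x y z wx wy wz; .... A call has 1 to 10 rows; each row is the pose to reach, as a shift and turn from the pose commanded when the call began; what a row does not reach only later rows make up. A row lasts 1/12 s, in which the tool goes at most 41.7 mm and 7.16 degrees, less where a joint would pass 70% of its speed; a pose out of reach is approached as far as the arm can. A call with a number of a shift or a turn outside -1 to 1 is refused whole. A call with a gripper value outside its range is refused whole. The fingers move at their own pace and stop on an object; the grip force is fixed at half the most. Time passes only in rows, so rows that repeat a pose let the fingers close. It gives the time, the measured TCP pose, the force, the opening and the grip force at its end, in the units of the state.
- bot.get_obs(): the state, without advancing time (a new reading comes with each control period).
- bot.camera(name): name is "side" or "top" or "wrist"; returns the picture (400x640x3 uint8, red, green, blue); there is no depth.
- bot.camera_info(name): a dict with "vertical_fov" (degrees; the focal length in pixels is half the picture's height over the tangent of half this angle, whatever the lens; pixels are square), "cx", "cy" (the principal point, pixels), "pose" (4x4, takes a point from camera to world coordinates). Camera axes: x right, y up, looking along -z (the intrinsics and any distortion apply to the point x, -y, -z); pixel columns grow to the right and rows downward; lengths in m; the calibration is good to about 2 mm. A picture is of the moment at which its call begins: read the wrist's pose just before it. camera_info takes no time and is no camera call; for the wrist camera it gives the pose at the moment of the call.
- bot.job_done(): hands the job in; it is judged then, once.
The state is a dict: "clock": time; "joint_pos": joint angles; "joint_vel": joint speeds; "tau": joint torques, N m; "eef_pos": TCP position; "tool_rot": TCP orientation; "ft_force": force on the tool from outside, world axes, zero at the start; "ft_torque": the same for the moment, N m; "grip_width": finger opening in m; "grasp_force": force on a finger pad.
Only numpy, scipy, OpenCV 4.12 (cv2) and the standard library are available. Lean on these libraries where they do the work, as an engineer would, in place of code of your own. Each camera call takes 0.05 s, during which the arm holds its last target. There are 200 camera calls.

TASK

Dry the washed steel cups: loosen the wing knob and slide the dryer's end stop out of the way, move every steel cup from the draining mat, upside down as it is, on to the dryer's deck in one row, each up against the next from the blue closed end, then slide the stop up against the last cup and screw its knob tight so that the fan cannot rattle the cups along. Only then start the dryer by pushing the red switch bar under its front lip (below the orange lens) fully up from beneath. Leave the jar, the green bowls and the ladle where they are.

Things in the scene. Friction and masses are not known exactly. Their poses are not given: they have to be found in the camera images.
- cup1_center (a point): stainless steel tumbler, standing upside down (mouth down) on the black draining mat at the start; 80 mm high, round: 66 mm across the mouth rim at the bottom, 64 mm just above it, tapering evenly to 59 mm at 74 mm up; 70 to 120 g. Point at its centre, 40 mm above its underside; z up. Three to five of cup1 to cup5 are there, the others are absent
- cup2_center (a point): stainless steel tumbler, standing upside down (mouth down) on the black draining mat at the start; 80 mm high, round: 66 mm across the mouth rim at the bottom, 64 mm just above it, tapering evenly to 59 mm at 74 mm up; 70 to 120 g. Point at its centre, 40 mm above its underside; z up. Three to five of cup1 to cup5 are there, the others are absent
- cup3_center (a point): stainless steel tumbler, standing upside down (mouth down) on the black draining mat at the start; 80 mm high, round: 66 mm across the mouth rim at the bottom, 64 mm just above it, tapering evenly to 59 mm at 74 mm up; 70 to 120 g. Point at its centre, 40 mm above its underside; z up. Three to five of cup1 to cup5 are there, the others are absent
- cup4_center (a point): stainless steel tumbler, standing upside down (mouth down) on the black draining mat at the start; 80 mm high, round: 66 mm across the mouth rim at the bottom, 64 mm just above it, tapering evenly to 59 mm at 74 mm up; 70 to 120 g. Point at its centre, 40 mm above its underside; z up. Three to five of cup1 to cup5 are there, the others are absent
- cup5_center (a point): stainless steel tumbler, standing upside down (mouth down) on the black draining mat at the start; 80 mm high, round: 66 mm across the mouth rim at the bottom, 64 mm just above it, tapering evenly to 59 mm at 74 mm up; 70 to 120 g. Point at its centre, 40 mm above its underside; z up. Three to five of cup1 to cup5 are there, the others are absent
- dryer: low white cup dryer, fixed, set at an angle: 220 mm deep, 470 wide, deck 130 above the counter. Origin: centre of its underside; x to its back, y along the row of cups, away from the closed end, z up. The deck juts forward as a lip 25 mm thick (underside 105 above the counter), front edge at x = -110 mm; the housing below starts at x = -55, with free space under the lip. Behind the row, at x = 60, a rail carries the stop
- row_start (a point): point on the deck at the foot of the blue closed end wall's inner face, middle of the row's width; axes as the dryer's. The cups' row runs from here along +y on the slotted strip, between two low steel wires (6 mm thick, tops 15 mm above the deck, 84 mm apart inside). The end wall is 70 mm high and 10 mm thick; the row line is at x = -20 mm, the wall face at y = -220 mm of the dryer
- stop (a joint): sliding end stop (grey carriage on the back rail with a blue plate, 50 mm high, reaching across the row): free distance in m between the closed end wall and the stop plate, 0 to 0.37; grows as the stop slides to +y. Clamped it holds against some 30 N; free, it slides with about 2 N
- stop_face (a point): middle of the stop plate's face that looks to the cups (to -y), 40 mm above the deck in the middle of the row; axes as the dryer's. The carriage is a 50 x 50 mm block behind the row, top 50 mm above the deck
- knob (a joint): black wing knob on top of the stop's carriage, vertical axis: 0 rad = screwed fully tight (clockwise from above, to its end), up to 1.9 rad = loose (counter-clockwise). The brake pad is wholly off the rail from about 0.9 rad on and presses harder and harder below that; it takes up to 0.3 N m to turn and stays where it is left. Starts tight
- knob_grip (a point): point on the knob's axis, in the wing, 8 mm below its top; the wing is an upright bar 44 mm long (along this point's x axis), 12 mm thick (along y), 32 mm high; 22 mm below this point is a disc of 32 mm diameter and 30 mm below it the carriage's top. Turns with the knob
- switch (a joint): red switch bar under the front lip: 0 m = off (down), 0.006 m = fully pushed up (on); needs about 3 N upwards and stays where it is pushed
- switch_bar (a point): middle of the underside of the switch bar: a round horizontal bar 14 mm in diameter and 84 mm long along the dryer's y, hanging 30 mm below the lip's underside; its axis is 20 mm behind the lip's front edge (35 mm in front of the housing). The orange lens on the lip's top and front edge marks the place above it. Axes as the dryer's; rises with the bar
- jar: closed glass jar with white cap, 62 mm wide, 90 mm high, standing among the cups; origin at the centre of its underside; not to be moved
- bowl1: small green side-dish bowl, 86 mm wide, 34 mm high, between dryer and mat; origin at the centre of its underside; not to be moved
- bowl2: larger green side-dish bowl, 110 mm wide, 42 mm high, behind the draining mat; origin at the centre of its underside; not to be moved
- ladle: steel ladle, about 300 mm long, lying on the counter right of the draining mat, along its own x; not to be moved
There are look-alikes about, which are no part of the job. Leave any purple or turquoise look-alike of the part that bears cup3_center alone. Leave any turquoise look-alike of the part that bears cup5_center alone.

How it is judged:
By the outcome, as a careful person would: the job done as asked, in the order asked, and still so for the second after the job is handed in, with the robot touching nothing.
Of cup1, cup2, cup3, cup4, cup5 only 3 to 5 are there at a start; the rules pass over those that are not, and their reading is None.
At some moment in a run one of cup1, cup2, cup3, cup4, cup5 may be knocked a few centimetres aside while the robot is not near it.
It also fails if it takes over 210 s, if anything falls off the work surface, if the arm or the gripper's body presses on something with over 40 N, if the wrist force passes 120 N, or if a joint passes its speed limit or range.

## Working session

There is one attempt and no reset: what is moved stays moved. The work goes in short steps, Python scripts to look and compute and a tool call to move; the robot and the scene stay as the last step left them, time stands still between calls to the robot, and variables do not carry over. Pictures are saved under pics/ and viewed, at most 14 in all, crops included, and the job is handed in when it is done.

Besides the shell and the picture viewer there is one more tool, called after "Emit:" by a JSON object that holds its "method" and its "body". step_arm: Moves the arm, as the interface text tells. Scaled input: -1 to 1 covers 0.5 m each way for a shift and pi/4 rad each way for a turn. Its arguments: {"type":"object","properties":{"targets":{"type":"string"}},"required":["targets"]}

```bash
ls; mkdir -p pics
cat > h.py <<'E'
import numpy as np, cv2
from workcell import bot
def snap(n,f):
    im=bot.camera(n); cv2.imwrite('pics/'+f+'.png',cv2.cvtColor(im,cv2.COLOR_RGB2BGR)); return im
def cam(n):
    i=bot.camera_info(n); f=200/np.tan(np.radians(i['vertical_fov'])/2); return i,f,np.array(i['pose'])
def ray(n,u,v,z,c=None):
    i,f,P=c or cam(n); d=P[:3,:3]@np.array([(u-i['cx'])/f,-(v-i['cy'])/f,-1]); o=P[:3,3]
    return o+d*(z-o[2])/d[2]
def proj(n,p,c=None):
    i,f,P=c or cam(n); q=P[:3,:3].T@(np.array(p)-P[:3,3]); return np.array([i['cx']-f*q[0]/q[2], i['cy']+f*q[1]/q[2]])
E
python3 - <<'E'
from h import *
for n in('side','top','wrist'):
    print(n,{k:(v if k!='pose' else np.round(v,3).tolist()) for k,v in bot.camera_info(n).items()})
    snap(n,n+'0')
a=cv2.imread('pics/top0.png');
print(bot.get_obs())
E
```

```text
pics
side {'vertical_fov': 51.01843884844992, 'cx': 317.51634041584384, 'cy': 212.1425125943261, 'pose': [[0.999, 0.041, -0.036, 0.487], [-0.053, 0.565, -0.823, -1.145], [-0.014, 0.824, 0.567, 0.825], [0.0, 0.0, 0.0, 1.0]]}
top {'vertical_fov': 47.861843404485676, 'cx': 320.90661123823423, 'cy': 201.79699830123164, 'pose': [[-0.015, 0.995, -0.096, 0.399], [-1.0, -0.016, -0.005, -0.124], [-0.006, 0.096, 0.995, 1.356], [0.0, 0.0, 0.0, 1.0]]}
wrist {'vertical_fov': 65.81516142567213, 'cx': 321.0445796153695, 'cy': 204.04225065843886, 'pose': [[0.442, -0.858, -0.262, 0.155], [0.897, 0.422, 0.132, 0.481], [-0.003, -0.294, 0.956, 0.373], [0.0, 0.0, 0.0, 1.0]]}
{'clock': 0.15, 'joint_pos': array([1.11299464e+00, 2.41227845e-01, 4.04556187e-03, 1.33517753e+00,
       2.77291507e-05, 1.57080980e+00]), 'joint_vel': array([ 0.00082677, -0.00362045,  0.00261105,  0.00106961, -0.00092074,
        0.000803  ]), 'tau': array([-2.50057792e-04, -3.72634757e+01,  2.52638590e+01,  1.23664906e-02,
       -1.74703285e-05,  1.80158587e-06]), 'eef_pos': array([0.22077589, 0.44810044, 0.23062802]), 'tool_rot': array([ 2.26913675e-01,  9.73914561e-01, -7.58205942e-04, -1.90880525e-04]), 'ft_force': array([-0.42265552,  0.24261192,  0.4388798 ]), 'ft_torque': array([-0.01340472,  0.00723522,  0.02776212]), 'grasp_force': 0.0, 'grip_width': 0.08553270660112378}
```

View pics/top0.png

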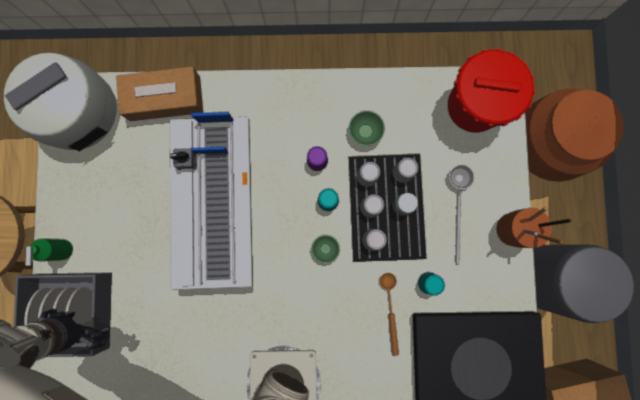

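View pics/side0.png

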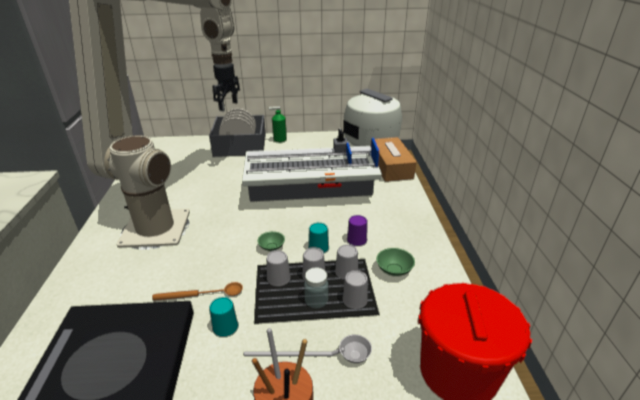

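Run:
```python
from h import *
a=cv2.imread('pics/top0.png')
d=cv2.resize(a[100:300,160:262],None,fx=3,fy=3,interpolation=cv2.INTER_CUBIC)
m=cv2.resize(a[140:270,340:440],None,fx=4,fy=4,interpolation=cv2.INTER_CUBIC)
o=np.zeros((600,306+400,3),np.uint8);o[:,:306]=d;o[:520,306:]=m
cv2.imwrite('pics/crop1.png',o)
c=cam('top')
for u,v in[(171,118),(250,118),(252,288),(171,290)]: print('deck',(u,v),ray('top',u,v,.13,c).round(3))
for u,v in [(370,172),(407,168),(373,205),(407,203),(376,240)]: print('cup',(u,v),ray('top',u,v,.08,c).round(3))
print('knob',ray('top',180,155,.21,c).round(3))
hsv=cv2.cvtColor(a,cv2.COLOR_BGR2HSV)
print('img0 base',ray('top',285,370,0,c))
```

```text
deck (171, 118) [0.759 0.296 0.13 ]
deck (250, 118) [0.755 0.076 0.13 ]
deck (252, 288) [0.288 0.07  0.13 ]
deck (171, 290) [0.286 0.288 0.13 ]
cup (370, 172) [ 0.606 -0.26   0.08 ]
cup (407, 168) [ 0.615 -0.366  0.08 ]
cup (373, 205) [ 0.511 -0.266  0.08 ]
cup (407, 203) [ 0.515 -0.362  0.08 ]
cup (376, 240) [ 0.412 -0.272  0.08 ]
knob [0.637 0.244 0.21 ]
img0 base [ 0.03847852 -0.00527479  0.        ]
```

View pics/crop1.png

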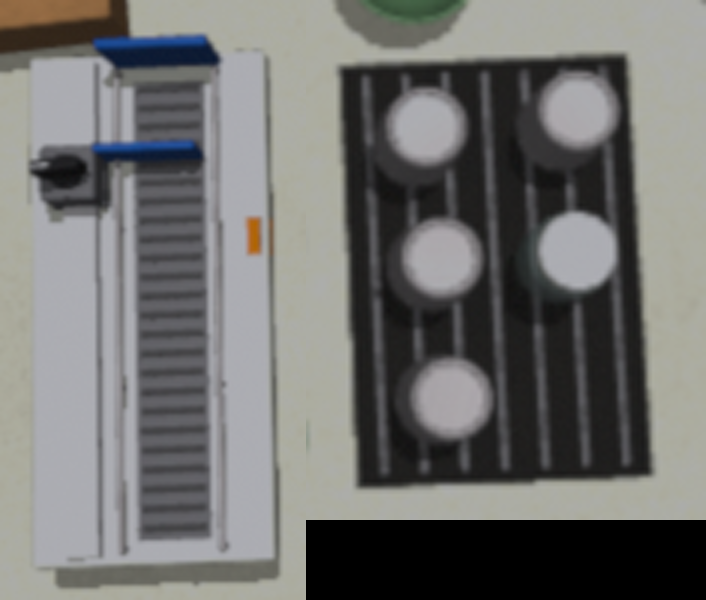

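The top view shows the steel cups at (370,172), (407,168), (373,205) and (376,240). The white-capped item at (407,203) is the jar: the side view shows it as glass at (316,287). The purple object at (317,158) and the turquoise ones at (328,200) and (432,285) are look-alikes off the mat. The knob is at (180,156), with its wing lying roughly along world y. I'm going above the knob first.

Emit:
{"method": "step_arm", "body": {"targets": "1 0 0 0.14 0 0 0; 1 0 0 0.14 0 0 0;1 0.832 -0.408 0.14 0 0 -0.9;1 0.832 -0.408 0.14 0 0 -0.9;1 0.832 -0.408 0.14 0 0 -0.9;1 0.832 -0.408 0.14 0 0 -0.9;1 0.832 -0.408 0.14 0 0 -0.9;1 0.832 -0.408 0.14 0 0 -0.9;1 0.832 -0.408 0.14 0 0 -0.9;1 0.832 -0.408 0.14 0 0 -0.9"}}

```text
clock: 0.98
eef_pos: [0.5217, 0.3004, 0.301]
tool_rot: [0.55, 0.835, -0.0, -0.0]
ft_force: [0.1, 1.1, 0.1]
grip_width: 0.0855
grasp_force: 0.0
```

Emit:
{"method": "step_arm", "body": {"targets": "1 0 0 0 0 0 -0.518;1 0 0 0 0 0 -0.518;1 0 0 0 0 0 -0.518;1 0 0 0 0 0 -0.518;1 0 0 0 0 0 -0.518;1 0 0 0 0 0 -0.518;1 0 0 0 0 0 -0.518;1 0 0 0 0 0 -0.518"}}

```text
clock: 1.65
eef_pos: [0.5201, 0.3018, 0.3012]
tool_rot: [0.707, 0.707, -0.0, -0.0]
ft_force: [-0.6, 0.0, -0.1]
grip_width: 0.0852
grasp_force: 0.0
```

Run:
```python
from h import *
o=bot.get_obs();print(o['eef_pos'].round(4),o['tool_rot'].round(3),o['joint_pos'].round(2),o['clock'])
c=cam('wrist');snap('wrist','w1');import pickle;pickle.dump(c,open('w1.pkl','wb'))
print(proj('wrist',[.637,.244,.21],c))
```

```text
[0.5201 0.3018 0.3012] [ 0.707  0.707 -0.    -0.   ] [0.53 0.44 0.47 1.6  0.   2.1 ] 1.65
[457.60993532 272.13652419]
```

View pics/w1.png

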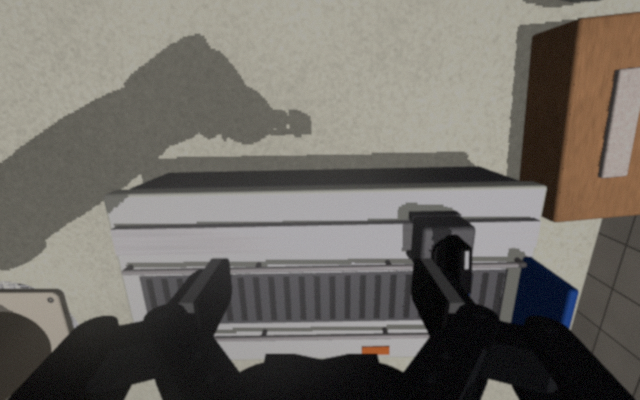

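The wrist view puts the knob at about (452,262), close to the predicted (457,272). Its wing lies along world y. I'm moving above it.

Emit:
{"method": "step_arm", "body": {"targets": "1 0.234 -0.116 0 0 0 0;1 0.234 -0.116 0 0 0 0;1 0.234 -0.116 0 0 0 0;1 0.234 -0.116 0 0 0 0;1 0.234 -0.116 0 0 0 0;1 0.234 -0.116 0 0 0 0"}}

```text
clock: 2.2
eef_pos: [0.6372, 0.2436, 0.3004]
tool_rot: [0.708, 0.707, -0.001, -0.001]
ft_force: [-0.6, -0.6, 0.5]
grip_width: 0.0849
grasp_force: 0.0
```

Run:
```python
from h import *
o=bot.get_obs();print(o['eef_pos'].round(4),o['tool_rot'].round(3))
c=cam('wrist');a=snap('wrist','w2')
u,v=proj('wrist',[.637,.244,.218],c);print(u,v)
x,y=int(u)-80,int(v)-60
cv2.imwrite('pics/w2c.png',cv2.resize(cv2.cvtColor(a[max(y,0):y+120,x:x+160],cv2.COLOR_RGB2BGR),None,fx=5,fy=5,interpolation=cv2.INTER_CUBIC)); print(x,y)
```

```text
[0.6372 0.2436 0.3004] [ 0.708  0.707 -0.001 -0.001]
319.47782780971016 210.1518426680157
239 150
```

View pics/w2c.png

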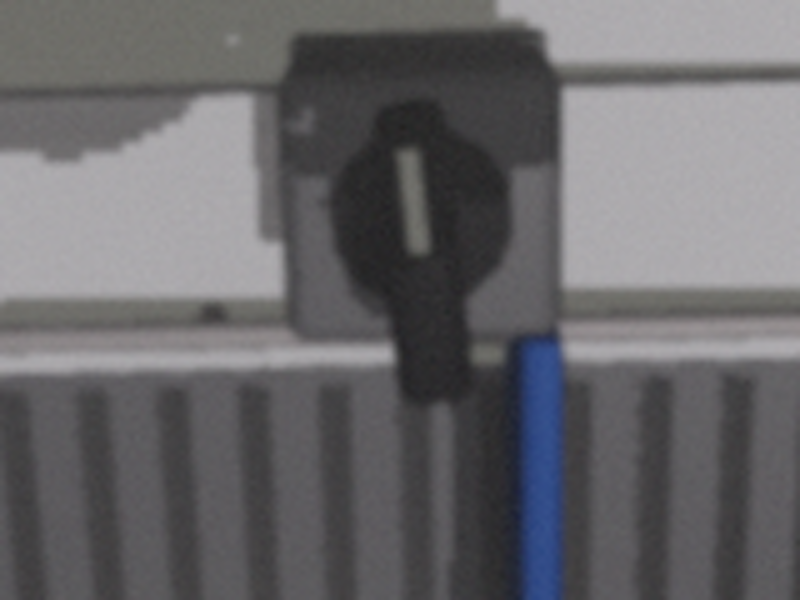

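Run:
```python
from h import *
c=cam('wrist')
p=[ray('wrist',239+u/5,150+v/5,.218,c) for u,v in((408,110),(435,400),(424,255),(405,150),(418,255))]
for q in p: print(q.round(4))
d=p[0]-p[1];print(np.degrees(np.arctan2(d[1],d[0])));d=p[3]-p[4];print(np.degrees(np.arctan2(d[1],d[0])))
# carriage top corners z=.18 and plate top edge
for u,v in((288,170),(560,165),(290,330),(545,335)):print('car',ray('wrist',239+u/5,150+v/5,.18,c).round(4))
for u,v in((512,560),(562,560)):print('plate',ray('wrist',239+u/5,150+v/5,.18,c).round(4))
```

```text
[0.6373 0.2741 0.218 ]
[0.6415 0.228  0.218 ]
[0.6397 0.2517 0.218 ]
[0.6369 0.268  0.218 ]
[0.6388 0.2517 0.218 ]
95.20162525748431
96.83195983819378
car [0.6163 0.2559 0.18  ]
car [0.6638 0.2568 0.18  ]
car [0.6159 0.2263 0.18  ]
car [0.662  0.2253 0.18  ]
plate [0.6569 0.1802 0.18  ]
plate [0.6664 0.1802 0.18  ]
```

The wing's centre is at about (0.639, 0.250) and it is turned 96°. I'm descending to grip it.

Emit:
{"method": "step_arm", "body": {"targets": "1 0.004 0.013 -0.1 0 0 0.133;1 0.004 0.013 -0.15 0 0 0.133;1 0.004 0.013 -0.208 0 0 0.133;1 0.004 0.013 -0.208 0 0 0.133;-1 0.004 0.013 -0.208 0 0 0.133;-1 0.004 0.013 -0.208 0 0 0.133;-1 0.004 0.013 -0.208 0 0 0.133;-1 0.004 0.013 -0.208 0 0 0.133;-1 0.004 0.013 -0.208 0 0 0.133;-1 0.004 0.013 -0.208 0 0 0.133"}}

```text
clock: 3.08
eef_pos: [0.6394, 0.2504, 0.1988]
tool_rot: [0.669, 0.743, 0.001, 0.0]
ft_force: [-16.1, -1.6, 10.3]
grip_width: 0.0124
grasp_force: 8.4
```

Emit:
{"method": "step_arm", "body": {"targets": "-1 0 0 0 0 0 0;-1 0 0 0 0 0 0;-1 0 0 0 0 0 0;-1 0 0 0 0 0 0"}}

```text
clock: 3.42
eef_pos: [0.6387, 0.2503, 0.199]
tool_rot: [0.669, 0.743, 0.0, -0.0]
ft_force: [-4.2, -0.8, 6.3]
grip_width: 0.0105
grasp_force: 60.0
```

Emit:
{"method": "step_arm", "body": {"targets": "-1 0 0 0.002 0 0 0.15;-1 0 0 0.002 0 0 0.3;-1 0 0 0.002 0 0 0.45;-1 0 0 0.002 0 0 0.6;-1 0 0 0.002 0 0 0.75;-1 0 0 0.002 0 0 0.9;-1 0 0 0.002 0 0 1;-1 0 0 0.002 0 0 1"}}

```text
clock: 4.08
eef_pos: [0.639, 0.2498, 0.199]
tool_rot: [0.334, 0.943, -0.0, -0.0]
ft_force: [-3.2, -1.3, 3.5]
grip_width: 0.0105
grasp_force: 59.5
```

Emit:
{"method": "step_arm", "body": {"targets": "-1 0 0 0 0 0 0.15;-1 0 0 0 0 0 0.3;-1 0 0 0 0 0 0.45;-1 0 0 0 0 0 0.6;-1 0 0 0 0 0 0.75;-1 0 0 0 0 0 0.85;-1 0 0 0 0 0 0.85;-1 0 0 0 0 0 0.85"}}

```text
clock: 4.75
eef_pos: [0.6397, 0.2489, 0.199]
tool_rot: [0.009, 1.0, -0.001, 0.001]
ft_force: [-2.1, -5.5, 5.2]
grip_width: 0.0105
grasp_force: 59.7
```

Emit:
{"method": "step_arm", "body": {"targets": "-1 -0.04 -0.001 0 0 0 0;-1 -0.09 -0.001 0 0 0 0;-1 -0.14 -0.002 0 0 0 0;-1 -0.19 -0.003 0 0 0 0;-1 -0.24 -0.004 0 0 0 0;-1 -0.29 -0.004 0 0 0 0;-1 -0.34 -0.005 0 0 0 0;-1 -0.39 -0.006 0 0 0 0;-1 -0.44 -0.007 0 0 0 0;-1 -0.44 -0.007 0 0 0 0"}}

```text
clock: 5.58
eef_pos: [0.4154, 0.2443, 0.1989]
tool_rot: [0.008, 1.0, -0.002, -0.001]
ft_force: [-1.5, -9.0, 4.4]
grip_width: 0.0108
grasp_force: 60.8
```

Emit:
{"method": "step_arm", "body": {"targets": "-1 -0.04 -0.001 0 0 0 0;-1 -0.08 -0.001 0 0 0 0;-1 -0.12 -0.002 0 0 0 0;-1 -0.12 -0.002 0 0 0 0;-1 -0.12 -0.002 0 0 0 0"}}

```text
clock: 6.0
eef_pos: [0.3581, 0.2431, 0.1988]
tool_rot: [0.009, 1.0, -0.003, 0.0]
ft_force: [-0.6, -11.3, 8.3]
grip_width: 0.0104
grasp_force: 61.4
```

Emit:
{"method": "step_arm", "body": {"targets": "1 0 0 0 0 0 0;1 0 0 0 0 0 0;1 0 0 0 0 0 0;1 0 0 0 0 0 0;1 0 0 0.1 0 0 0;1 0 0 0.2 0 0 0;1 0 0 0.2 0 0 0"}}

```text
clock: 6.58
eef_pos: [0.3605, 0.247, 0.3027]
tool_rot: [0.007, 1.0, 0.002, 0.002]
ft_force: [0.6, 0.4, -0.4]
grip_width: 0.0853
grasp_force: 0.0
```

```bash
cat >> h.py <<'E'
def cups(a=None,c=None):
    "bright grey discs on the mat (cup tops at z~.083) -> world xy"
    a=bot.camera('top') if a is None else a; c=c or cam('top')
    h=cv2.cvtColor(a,cv2.COLOR_RGB2HSV); m=((h[...,2]>140)&(h[...,1]<40)).astype(np.uint8)
    roi=np.zeros_like(m); roi[152:264,350:428]=1; m=cv2.morphologyEx(m*roi,cv2.MORPH_OPEN,np.ones((7,7)))
    n,_,s,ce=cv2.connectedComponentsWithStats(m); out=[]
    for k in range(1,n):
        u,v=ce[k]; out.append((s[k,4],s[k,2:4].tolist(),ce[k].round(1),ray('top',u,v,.083,c).round(4)))
    return out
E
python3 - <<'E'
from h import *
print(bot.get_obs()['eef_pos'])
a=snap('top','t2')
for r in cups(a): print(r)
c=cam('top')
b=cv2.cvtColor(a,cv2.COLOR_RGB2HSV);m=(b[...,0]>105)&(b[...,0]<125)&(b[...,1]>150)
n,l,s,ce=cv2.connectedComponentsWithStats(m[:330,:260].astype(np.uint8))
for k in range(1,n):
    if s[k,4]>20: print('blue',s[k],ce[k])
E
```

```text
[0.36054645 0.24695318 0.3027174 ]
(np.int32(126), [7, 18], array([424. , 160.5]), array([ 0.6358, -0.4145,  0.083 ]))
(np.int32(214), [16, 16], array([407.6, 167.4]), array([ 0.6167, -0.3671,  0.083 ]))
(np.int32(216), [16, 16], array([369.6, 171.5]), array([ 0.6067, -0.2583,  0.083 ]))
(np.int32(268), [18, 17], array([407.6, 202.1]), array([ 0.5172, -0.3636,  0.083 ]))
(np.int32(210), [16, 15], array([373.5, 204.1]), array([ 0.513, -0.267,  0.083]))
(np.int32(212), [16, 15], array([375.6, 239.1]), array([ 0.4141, -0.2703,  0.083 ]))
blue [191 112  41  10 303] [211.40924092 116.47854785]
blue [192 252  36   5  97] [210.24742268 254.15463918]
```

View pics/t2.png

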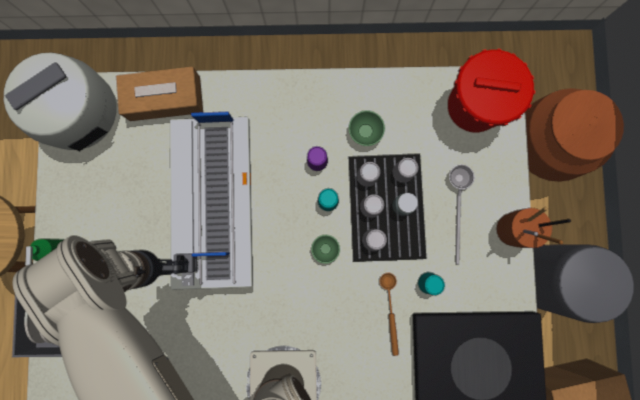

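Four steel cups confirmed and the stop is clear of the row, with its plate at (210,254). Next is the cup at (0.617, -0.367).

Emit:
{"method": "step_arm", "body": {"targets": "1 0.256 -0.62 0 0 0 0;1 0.256 -0.62 0 0 0 0;1 0.256 -0.62 0 0 0 0;1 0.256 -0.62 0 0 0 0;1 0.256 -0.62 0 0 0 0;1 0.256 -0.62 0 0 0 0;1 0.256 -0.62 0 0 0 0;1 0.256 -0.62 0 0 0 0;1 0.256 -0.62 0 0 0 0;1 0.256 -0.62 0 0 0 0"}}

```text
clock: 7.47
eef_pos: [0.4879, -0.0662, 0.2973]
tool_rot: [0.01, 1.0, 0.0, -0.001]
ft_force: [-0.9, 0.1, 0.3]
grip_width: 0.0855
grasp_force: 0.0
```

Emit:
{"method": "step_arm", "body": {"targets": "1 0.257 -0.608 -0.2 0 0 0;1 0.257 -0.608 -0.2 0 0 0;1 0.257 -0.608 -0.2 0 0 0;1 0.257 -0.608 -0.2 0 0 0;1 0.257 -0.608 -0.2 0 0 0;1 0.257 -0.608 -0.2 0 0 0;1 0.257 -0.608 -0.2 0 0 0;1 0.257 -0.608 -0.2 0 0 0;1 0.257 -0.608 -0.2 0 0 0;1 0.257 -0.608 -0.2 0 0 0"}}

```text
clock: 8.3
eef_pos: [0.6159, -0.369, 0.1936]
tool_rot: [0.008, 1.0, 0.001, -0.002]
ft_force: [-0.7, 0.7, -0.0]
grip_width: 0.0851
grasp_force: 0.0
```

Run:
```python
from h import *
print(bot.get_obs()['eef_pos'],bot.get_obs()['joint_pos'].round(2))
for r in cups(): print(r)
```

```text
[ 0.61585894 -0.36895303  0.19359398] [-0.54  0.73  0.68  1.53  0.   -0.52]
(np.int32(4769), [73, 112], array([401.3, 221.6]), array([ 0.4621, -0.3441,  0.083 ]))
(np.int32(189), [14, 15], array([369.4, 171.2]), array([ 0.6076, -0.2579,  0.083 ]))
```

Emit:
{"method": "step_arm", "body": {"targets": "1 0.002 0.004 -0.08 0 0 0;1 0.002 0.004 -0.15 0 0 0;1 0.002 0.004 -0.22 0 0 0;1 0.002 0.004 -0.28 0 0 0;1 0.002 0.004 -0.315 0 0 0;1 0.002 0.004 -0.315 0 0 0;-1 0.002 0.004 -0.315 0 0 0;-1 0.002 0.004 -0.315 0 0 0;-1 0.002 0.004 -0.315 0 0 0;-1 0.002 0.004 -0.315 0 0 0"}}

```text
clock: 9.18
eef_pos: [0.6192, -0.3668, 0.0451]
tool_rot: [0.007, 1.0, -0.001, 0.003]
ft_force: [0.4, 1.2, 6.0]
grip_width: 0.0582
grasp_force: 65.9
```

Emit:
{"method": "step_arm", "body": {"targets": "-1 0 0 0 0 0 0;-1 0 0 0 0 0 0;-1 0 0 0 0 0 0;-1 0 0 0.06 0 0 0;-1 0 0 0.12 0 0 0;-1 0 0 0.2 0 0 0;-1 0 0 0.28 0 0 0;-1 0 0 0.36 0 0 0;-1 0 0 0.42 0 0 0;-1 0 0 0.42 0 0 0"}}

```text
clock: 10.02
eef_pos: [0.6193, -0.3677, 0.262]
tool_rot: [0.007, 1.0, -0.004, 0.007]
ft_force: [0.1, 1.1, 0.6]
grip_width: 0.0581
grasp_force: 65.0
```

Emit:
{"method": "step_arm", "body": {"targets": "-1 0.06 0.78 0 0 0 0;-1 0.06 0.78 0 0 0 0;-1 0.06 0.78 0 0 0 0;-1 0.06 0.78 0 0 0 0;-1 0.06 0.78 0 0 0 0;-1 0.06 0.78 0 0 0 0;-1 0.06 0.78 0 0 0 0;-1 0.06 0.78 0 0 0 0;-1 0.06 0.78 0 0 0 0;-1 0.06 0.78 0 0 0 0"}}

```text
clock: 10.85
eef_pos: [0.6465, 0.0297, 0.2513]
tool_rot: [0.004, 1.0, 0.001, 0.0]
ft_force: [0.5, -0.6, -1.3]
grip_width: 0.0584
grasp_force: 65.0
```

Emit:
{"method": "step_arm", "body": {"targets": "-1 0.09 0.29 0 0 0 0;-1 0.09 0.29 0 0 0 0;-1 0.09 0.29 0 0 0 0;-1 0.09 0.29 0 0 0 0;-1 0.09 0.29 0 0 0 0;-1 0.09 0.29 0 0 0 0;-1 0.09 0.29 0 0 0 0;-1 0.09 0.29 0 0 0 0"}}

```text
clock: 11.52
eef_pos: [0.6917, 0.1672, 0.2512]
tool_rot: [0.008, 1.0, -0.0, 0.0]
ft_force: [0.4, -0.1, -1.8]
grip_width: 0.0584
grasp_force: 65.0
```

Run:
```python
from h import *
print(bot.get_obs()['eef_pos'],bot.get_obs()['joint_pos'].round(2))
a=snap('top','t3')
for r in cups(a): print(r)
c=cam('top')
for u,v in((198.3,124),(232.7,121.7)):print(ray('top',u,v,.13,c))
s=bot.camera('side')
A=cv2.resize(a[90:310,160:440],None,fx=1.6,fy=1.6);B=cv2.resize(s[120:280,180:440],None,fx=1.5,fy=1.5)
o=np.zeros((592,448,3),np.uint8);o[:352]=A;o[352:,:390]=B
cv2.imwrite('pics/c3.png',o[...,::-1])
```

```text
[0.69170156 0.16716573 0.25119092] [ 0.24  0.71  0.8   1.66 -0.    0.25]
(np.int32(105), [7, 15], array([424., 159.]), array([ 0.6402, -0.4147,  0.083 ]))
(np.int32(213), [16, 16], array([369.5, 171.5]), array([ 0.6067, -0.2581,  0.083 ]))
(np.int32(266), [18, 17], array([407.6, 202.1]), array([ 0.5172, -0.3636,  0.083 ]))
(np.int32(201), [15, 15], array([373.2, 204.1]), array([ 0.5132, -0.2663,  0.083 ]))
(np.int32(205), [15, 15], array([375.9, 239.1]), array([ 0.4141, -0.2711,  0.083 ]))
[0.74044045 0.21961406 0.13      ]
[0.74534316 0.12377469 0.13      ]
```

View pics/c3.png

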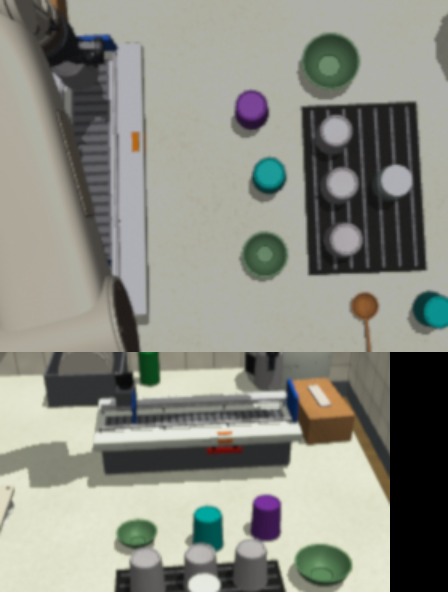

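The cup is held over the closed end and the row line is at y≈0.169. I'm lowering it.

Emit:
{"method": "step_arm", "body": {"targets": "-1 0 0.004 -0.05 0 0 0;-1 0 0.004 -0.09 0 0 0;-1 0 0.004 -0.12 0 0 0;-1 0 0.004 -0.14 0 0 0;-1 0 0.004 -0.148 0 0 0;-1 0 0.004 -0.152 0 0 0;-1 0 0.004 -0.152 0 0 0"}}

```text
clock: 12.2
eef_pos: [0.6921, 0.1703, 0.1754]
tool_rot: [0.007, 1.0, 0.0, 0.0]
ft_force: [-0.1, -0.4, -0.9]
grip_width: 0.0582
grasp_force: 65.1
```

Emit:
{"method": "step_arm", "body": {"targets": "-1 0.016 0 0 0 0 0;-1 0.03 0 0 0 0 0;-1 0.03 0 -0.002 0 0 0;-1 0.03 0 -0.004 0 0 0;-1 0.03 0 -0.006 0 0 0;-1 0.03 0 -0.008 0 0 0"}}

```text
clock: 12.7
eef_pos: [0.7066, 0.1708, 0.1711]
tool_rot: [0.007, 1.0, 0.0, 0.0]
ft_force: [0.4, -0.5, -1.0]
grip_width: 0.0587
grasp_force: 65.1
```

Emit:
{"method": "step_arm", "body": {"targets": "-1 0.006 0 0 0 0 0;-1 0.006 0 -0.004 0 0 0;-1 0.006 0 -0.008 0 0 0;-1 0.006 0 -0.008 0 0 0"}}

```text
clock: 13.03
eef_pos: [0.7101, 0.1708, 0.1692]
tool_rot: [0.007, 1.0, 0.0, 0.001]
ft_force: [-1.7, -0.2, 6.5]
grip_width: 0.0586
grasp_force: 65.8
```

Emit:
{"method": "step_arm", "body": {"targets": "1 -0.002 0 0.002 0 0 0;1 -0.002 0 0.002 0 0 0;1 -0.002 0 0.002 0 0 0;1 -0.002 0 0.002 0 0 0;1 -0.002 0 0.05 0 0 0;1 -0.002 0 0.12 0 0 0;1 -0.002 0 0.18 0 0 0;1 -0.002 0 0.18 0 0 0"}}

```text
clock: 13.7
eef_pos: [0.7111, 0.1713, 0.2649]
tool_rot: [0.007, 1.0, 0.002, 0.006]
ft_force: [0.3, -0.7, 2.8]
grip_width: 0.0855
grasp_force: 0.0
```

Emit:
{"method": "step_arm", "body": {"targets": "1 -0.204 -0.79 0 0 0 0;1 -0.204 -0.79 0 0 0 0;1 -0.204 -0.79 0 0 0 0;1 -0.204 -0.79 0 0 0 0;1 -0.204 -0.79 0 0 0 0;1 -0.204 -0.79 0 0 0 0;1 -0.204 -0.79 0 0 0 0;1 -0.204 -0.79 0 0 0 0;1 -0.204 -0.79 0 0 0 0;1 -0.204 -0.79 0 0 0 0"}}

```text
clock: 14.53
eef_pos: [0.6055, -0.2273, 0.2566]
tool_rot: [0.008, 1.0, -0.0, -0.0]
ft_force: [1.6, 0.1, 0.3]
grip_width: 0.0852
grasp_force: 0.0
```

Run:
```python
from h import *
print(bot.get_obs()['eef_pos'],bot.get_obs()['joint_pos'].round(2))
a=snap('top','t4')
for r in cups(a): print(r)
```

```text
[ 0.60549901 -0.22732797  0.25662123] [-0.36  0.54  0.52  1.55 -0.   -0.34]
(np.int32(3842), [43, 112], array([367.5, 200.4]), array([ 0.5237, -0.2503,  0.083 ]))
(np.int32(84), [7, 12], array([424. , 157.5]), array([ 0.6445, -0.4149,  0.083 ]))
(np.int32(261), [18, 17], array([407.5, 202.1]), array([ 0.5171, -0.3633,  0.083 ]))
```

View pics/t4.png

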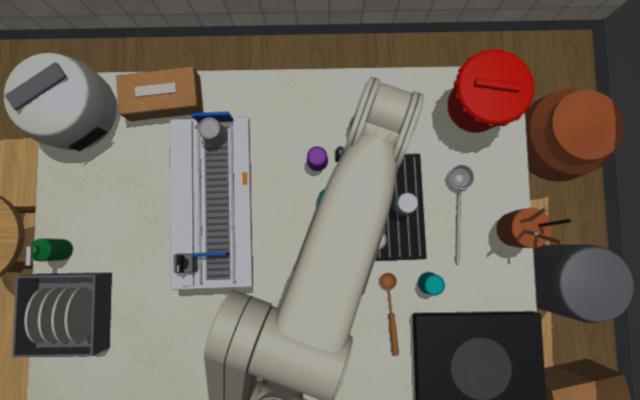

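The first cup stands against the blue wall at (208,130). Next is cup B at (0.607, -0.258).

Emit:
{"method": "step_arm", "body": {"targets": "1 0.003 -0.061 0 0 0 0;1 0.003 -0.061 -0.08 0 0 0;1 0.003 -0.061 -0.16 0 0 0;1 0.003 -0.061 -0.24 0 0 0;1 0.003 -0.061 -0.32 0 0 0;1 0.003 -0.061 -0.4 0 0 0;1 0.003 -0.061 -0.43 0 0 0;1 0.003 -0.061 -0.43 0 0 0;1 0.003 -0.061 -0.43 0 0 0"}}

```text
clock: 15.33
eef_pos: [0.6076, -0.2542, 0.0406]
tool_rot: [0.007, 1.0, 0.001, -0.001]
ft_force: [-0.2, -0.6, 1.1]
grip_width: 0.0853
grasp_force: 0.0
```

Emit:
{"method": "step_arm", "body": {"targets": "-1 0 0 0 0 0 0;-1 0 0 0 0 0 0;-1 0 0 0 0 0 0;-1 0 0 0 0 0 0;-1 0 0 0 0 0 0;-1 0 0 0 0 0 0;-1 0 0 0 0 0 0"}}

```text
clock: 15.92
eef_pos: [0.6109, -0.2558, 0.0456]
tool_rot: [0.007, 1.0, -0.001, 0.003]
ft_force: [0.3, -1.2, 7.7]
grip_width: 0.0588
grasp_force: 65.2
```

Emit:
{"method": "step_arm", "body": {"targets": "-1 0 0 0.05 0 0 0;-1 0 0 0.12 0 0 0;-1 0 0 0.2 0 0 0;-1 0 0 0.28 0 0 0;-1 0 0 0.36 0 0 0;-1 0 0 0.42 0 0 0;-1 0 0 0.42 0 0 0"}}

```text
clock: 16.5
eef_pos: [0.6113, -0.256, 0.2623]
tool_rot: [0.007, 1.0, -0.003, 0.008]
ft_force: [-0.3, -0.0, -0.4]
grip_width: 0.0586
grasp_force: 64.7
```

Emit:
{"method": "step_arm", "body": {"targets": "-1 0.056 0.851 0 0 0 0;-1 0.056 0.851 0 0 0 0;-1 0.056 0.851 0 0 0 0;-1 0.056 0.851 0 0 0 0;-1 0.056 0.851 0 0 0 0;-1 0.056 0.851 0 0 0 0;-1 0.056 0.851 0 0 0 0;-1 0.056 0.851 0 0 0 0;-1 0.056 0.851 0 0 0 0;-1 0.056 0.851 0 0 0 0"}}

```text
clock: 17.33
eef_pos: [0.6353, 0.1631, 0.2523]
tool_rot: [0.007, 1.0, 0.0, 0.0]
ft_force: [-0.1, 0.0, -1.0]
grip_width: 0.0584
grasp_force: 64.7
```

Emit:
{"method": "step_arm", "body": {"targets": "-1 0 0.01 0 0 0 0;-1 0 0.04 0 0 0 0;-1 0 0.04 0 0 0 0;-1 0 0.04 0 0 0 0"}}

```text
clock: 17.67
eef_pos: [0.6355, 0.181, 0.2518]
tool_rot: [0.007, 1.0, -0.0, 0.0]
ft_force: [-0.6, 0.1, -0.1]
grip_width: 0.0587
grasp_force: 64.8
```

Run:
```python
from h import *
print(bot.get_obs()['eef_pos'])
for r in cups(): print(r)
```

```text
[0.63552142 0.18095503 0.25181166]
(np.int32(133), [7, 19], array([424., 161.]), array([ 0.6344, -0.4145,  0.083 ]))
(np.int32(268), [18, 17], array([407.6, 202.1]), array([ 0.5172, -0.3636,  0.083 ]))
(np.int32(217), [16, 16], array([373.5, 204.4]), array([ 0.5123, -0.2669,  0.083 ]))
(np.int32(219), [17, 15], array([375.9, 239.1]), array([ 0.414 , -0.2711,  0.083 ]))
```

Shift y back by 11 mm, lower, then nudge in +x until it touches.

Emit:
{"method": "step_arm", "body": {"targets": "-1 0 -0.023 -0.04 0 0 0;-1 0 -0.023 -0.09 0 0 0;-1 0 -0.023 -0.12 0 0 0;-1 0 -0.023 -0.145 0 0 0;-1 0 -0.023 -0.157 0 0 0;-1 0 -0.023 -0.161 0 0 0;-1 0 -0.023 -0.161 0 0 0"}}

```text
clock: 18.3
eef_pos: [0.6357, 0.1683, 0.1714]
tool_rot: [0.008, 1.0, -0.0, -0.0]
ft_force: [0.2, -0.9, -0.7]
grip_width: 0.0586
grasp_force: 64.8
```

Emit:
{"method": "step_arm", "body": {"targets": "-1 0.006 0 0 0 0 0;-1 0.012 0 0 0 0 0;-1 0.012 0 0 0 0 0"}}

```text
clock: 18.55
eef_pos: [0.643, 0.1696, 0.1725]
tool_rot: [0.007, 1.0, 0.0, 0.001]
ft_force: [0.7, -0.4, -1.4]
grip_width: 0.0586
grasp_force: 64.8
```

Emit:
{"method": "step_arm", "body": {"targets": "-1 0.004 0 0 0 0 0;-1 0.008 0 0 0 0 0;-1 0.008 0 0 0 0 0"}}

```text
clock: 18.8
eef_pos: [0.6461, 0.1696, 0.1715]
tool_rot: [0.007, 1.0, 0.0, 0.0]
ft_force: [0.3, 0.8, -0.4]
grip_width: 0.0583
grasp_force: 64.8
```

Emit:
{"method": "step_arm", "body": {"targets": "-1 0.002 0 -0.003 0 0 0;-1 0.005 0 -0.005 0 0 0;-1 0.005 0 -0.006 0 0 0;-1 0.005 0 -0.006 0 0 0"}}

```text
clock: 19.13
eef_pos: [0.6472, 0.1697, 0.1699]
tool_rot: [0.007, 1.0, 0.0, -0.0]
ft_force: [-5.1, -0.0, 6.0]
grip_width: 0.0587
grasp_force: 65.7
```

Emit:
{"method": "step_arm", "body": {"targets": "1 -0.004 0 0.002 0 0 0;1 -0.004 0 0.002 0 0 0;1 -0.004 0 0.002 0 0 0;1 -0.004 0 0.002 0 0 0;1 -0.004 0 0.05 0 0 0;1 -0.004 0 0.12 0 0 0;1 -0.004 0 0.18 0 0 0;1 -0.004 0 0.18 0 0 0"}}

```text
clock: 19.8
eef_pos: [0.6489, 0.1702, 0.266]
tool_rot: [0.007, 1.0, 0.002, 0.006]
ft_force: [-0.2, 0.2, 1.5]
grip_width: 0.0853
grasp_force: 0.0
```

Emit:
{"method": "step_arm", "body": {"targets": "1 -0.268 -0.8 0 0 0 0;1 -0.268 -0.8 0 0 0 0;1 -0.268 -0.8 0 0 0 0;1 -0.268 -0.8 0 0 0 0;1 -0.268 -0.8 0 0 0 0;1 -0.268 -0.8 0 0 0 0;1 -0.268 -0.8 0 0 0 0;1 -0.268 -0.8 0 0 0 0;1 -0.268 -0.8 0 0 0 0;1 -0.268 -0.8 0 0 0 0"}}

```text
clock: 20.63
eef_pos: [0.5129, -0.2274, 0.2583]
tool_rot: [0.007, 1.0, -0.0, 0.0]
ft_force: [1.2, 0.5, 0.2]
grip_width: 0.0856
grasp_force: 0.0
```

Run:
```python
from h import *
print(bot.get_obs()['eef_pos'])
for r in cups(): print(r)
c=cam('wrist');w=snap('wrist','w5')
print(proj('wrist',[.5125,-.2665,.085],c))
```

```text
[ 0.51287369 -0.22738271  0.25825041]
(np.int32(970), [38, 33], array([392.9, 166.5]), array([ 0.6201, -0.3252,  0.083 ]))
(np.int32(93), [8, 12], array([423.6, 169.6]), array([ 0.6094, -0.4125,  0.083 ]))
(np.int32(3059), [48, 82], array([371.6, 225.1]), array([ 0.4537, -0.2602,  0.083 ]))
(np.int32(142), [12, 14], array([410.6, 203.6]), array([ 0.5127, -0.372 ,  0.083 ]))
[292.61886611 186.01619761]
```

View pics/w5.png

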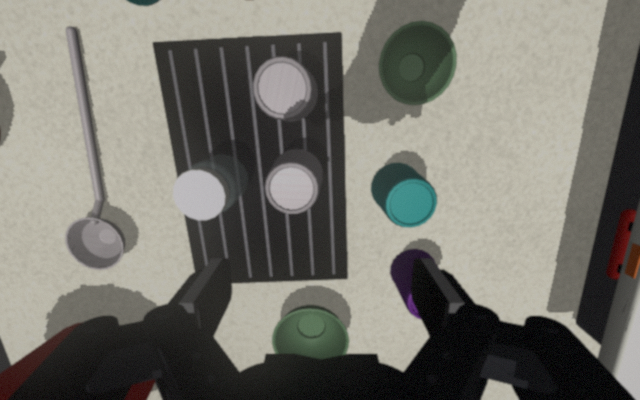

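The wrist view shows cup C at (292,188), matching the prediction. The jar is to its left at (200,194). Descending.

Emit:
{"method": "step_arm", "body": {"targets": "1 0 -0.076 0 0 0 0;1 0 -0.076 -0.06 0 0 0;1 0 -0.076 -0.14 0 0 0;1 0 -0.076 -0.22 0 0 0;1 0 -0.076 -0.3 0 0 0;1 0 -0.076 -0.38 0 0 0;1 0 -0.076 -0.43 0 0 0;1 0 -0.076 -0.43 0 0 0;1 0 -0.076 -0.43 0 0 0"}}

```text
clock: 21.48
eef_pos: [0.5129, -0.2625, 0.042]
tool_rot: [0.007, 1.0, 0.001, -0.002]
ft_force: [1.0, 0.1, 0.7]
grip_width: 0.0854
grasp_force: 0.0
```

Emit:
{"method": "step_arm", "body": {"targets": "-1 0 0 0 0 0 0;-1 0 0 0 0 0 0;-1 0 0 0 0 0 0;-1 0 0 0 0 0 0;-1 0 0 0 0 0 0;-1 0 0 0 0 0 0;-1 0 0 0 0 0 0"}}

```text
clock: 22.07
eef_pos: [0.5164, -0.2648, 0.0468]
tool_rot: [0.007, 1.0, -0.002, 0.003]
ft_force: [0.3, -0.1, 7.2]
grip_width: 0.0585
grasp_force: 66.4
```

Emit:
{"method": "step_arm", "body": {"targets": "-1 0 0 0.05 0 0 0;-1 0 0 0.12 0 0 0;-1 0 0 0.2 0 0 0;-1 0 0 0.28 0 0 0;-1 0 0 0.36 0 0 0;-1 0 0 0.42 0 0 0;-1 0 0 0.42 0 0 0"}}

```text
clock: 22.65
eef_pos: [0.517, -0.2652, 0.263]
tool_rot: [0.007, 1.0, -0.004, 0.007]
ft_force: [1.5, -0.6, -0.5]
grip_width: 0.0583
grasp_force: 65.5
```

Emit:
{"method": "step_arm", "body": {"targets": "-1 0.114 0.866 0 0 0 0;-1 0.114 0.866 0 0 0 0;-1 0.114 0.866 0 0 0 0;-1 0.114 0.866 0 0 0 0;-1 0.114 0.866 0 0 0 0;-1 0.114 0.866 0 0 0 0;-1 0.114 0.866 0 0 0 0;-1 0.114 0.866 0 0 0 0;-1 0.114 0.866 0 0 0 0;-1 0.114 0.866 0 0 0 0"}}

```text
clock: 23.48
eef_pos: [0.5679, 0.1516, 0.254]
tool_rot: [0.007, 1.0, 0.0, 0.001]
ft_force: [1.2, -0.7, -0.1]
grip_width: 0.0583
grasp_force: 65.4
```

Emit:
{"method": "step_arm", "body": {"targets": "-1 0 0.03 0 0 0 0;-1 0 0.03 0 0 0 0;-1 0 0.03 0 0 0 0;-1 0 0.03 0 0 0 0"}}

```text
clock: 23.82
eef_pos: [0.5679, 0.1637, 0.2535]
tool_rot: [0.007, 1.0, -0.0, 0.0]
ft_force: [-0.1, -1.1, -0.9]
grip_width: 0.0581
grasp_force: 65.4
```

Run:
```python
from h import *
print(bot.get_obs()['eef_pos'])
for r in cups(): print(r)
```

```text
[0.56794726 0.16366483 0.25347598]
(np.int32(133), [7, 19], array([424., 161.]), array([ 0.6344, -0.4145,  0.083 ]))
(np.int32(268), [18, 17], array([407.6, 202.1]), array([ 0.5172, -0.3636,  0.083 ]))
(np.int32(229), [17, 16], array([375.9, 239.4]), array([ 0.4134, -0.2711,  0.083 ]))
```

Emit:
{"method": "step_arm", "body": {"targets": "-1 0 0.009 -0.04 0 0 0;-1 0 0.009 -0.09 0 0 0;-1 0 0.009 -0.12 0 0 0;-1 0 0.009 -0.145 0 0 0;-1 0 0.009 -0.158 0 0 0;-1 0 0.009 -0.162 0 0 0;-1 0 0.009 -0.162 0 0 0;-1 0.006 0.009 -0.163 0 0 0;-1 0.012 0.009 -0.165 0 0 0;-1 0.016 0.009 -0.165 0 0 0"}}

```text
clock: 24.7
eef_pos: [0.5772, 0.1691, 0.1717]
tool_rot: [0.007, 1.0, 0.0, 0.001]
ft_force: [0.0, -1.2, -1.1]
grip_width: 0.0582
grasp_force: 65.4
```

Emit:
{"method": "step_arm", "body": {"targets": "-1 0.002 0 0 0 0 0;-1 0.004 0 0 0 0 0;-1 0.006 0 0 0 0 0;-1 0.006 0 0 0 0 0"}}

```text
clock: 25.03
eef_pos: [0.5793, 0.1692, 0.171]
tool_rot: [0.007, 1.0, 0.0, 0.0]
ft_force: [-0.0, -0.4, -0.6]
grip_width: 0.058
grasp_force: 65.5
```

Emit:
{"method": "step_arm", "body": {"targets": "-1 0.003 0 -0.003 0 0 0;-1 0.006 0 -0.004 0 0 0;-1 0.008 0 -0.004 0 0 0;-1 0.008 0 -0.004 0 0 0"}}

```text
clock: 25.37
eef_pos: [0.5822, 0.1694, 0.171]
tool_rot: [0.007, 1.0, 0.0, -0.0]
ft_force: [-6.2, -1.1, 9.4]
grip_width: 0.0583
grasp_force: 66.7
```

Emit:
{"method": "step_arm", "body": {"targets": "1 -0.004 0 0.004 0 0 0;1 -0.004 0 0.004 0 0 0;1 -0.004 0 0.004 0 0 0;1 -0.004 0 0.004 0 0 0;1 -0.004 0 0.05 0 0 0;1 -0.004 0 0.12 0 0 0;1 -0.004 0 0.18 0 0 0;1 -0.004 0 0.18 0 0 0"}}

```text
clock: 26.03
eef_pos: [0.5841, 0.1698, 0.2658]
tool_rot: [0.007, 1.0, 0.002, 0.006]
ft_force: [0.6, -0.3, 1.8]
grip_width: 0.0853
grasp_force: 0.0
```

Emit:
{"method": "step_arm", "body": {"targets": "1 -0.25 -0.6 0 0 0 0;1 -0.25 -0.6 0 0 0 0;1 -0.25 -0.6 0 0 0 0;1 -0.25 -0.6 0 0 0 0;1 -0.25 -0.6 0 0 0 0;1 -0.25 -0.6 0 0 0 0;1 -0.25 -0.6 0 0 0 0;1 -0.25 -0.6 0 0 0 0;1 -0.25 -0.6 0 0 0 0;1 -0.25 -0.6 0 0 0 0"}}

```text
clock: 26.87
eef_pos: [0.4556, -0.1325, 0.2587]
tool_rot: [0.009, 1.0, 0.0, 0.0]
ft_force: [-0.5, -0.1, -0.2]
grip_width: 0.0853
grasp_force: 0.0
```

Run:
```python
from h import *
print(bot.get_obs()['eef_pos'])
a=snap('top','t6')
for r in cups(a): print(r)
cv2.imwrite('pics/t6c.png',cv2.resize(a[100:300,160:440],None,fx=2.5,fy=2.5)[...,::-1])
```

```text
[ 0.4556044  -0.13252162  0.25870526]
(np.int32(98), [7, 14], array([424. , 158.5]), array([ 0.6416, -0.4148,  0.083 ]))
(np.int32(266), [18, 17], array([407.6, 202.1]), array([ 0.5172, -0.3636,  0.083 ]))
(np.int32(203), [15, 15], array([375.8, 239.2]), array([ 0.4139, -0.2709,  0.083 ]))
```

View pics/t6c.png

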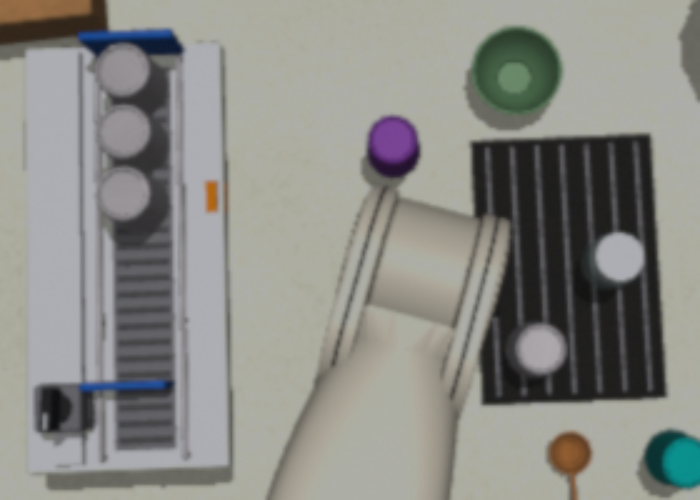

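Three cups stand in contact from the blue wall, and the last one is on the mat at crop (540,348). The jar at (618,257) has not moved.

Emit:
{"method": "step_arm", "body": {"targets": "1 -0.083 -0.277 0 0 0 0;1 -0.083 -0.277 0 0 0 0;1 -0.083 -0.277 0 0 0 0;1 -0.083 -0.277 0 0 0 0;1 -0.083 -0.277 -0.08 0 0 0;1 -0.083 -0.277 -0.16 0 0 0;1 -0.083 -0.277 -0.24 0 0 0;1 -0.083 -0.277 -0.28 0 0 0;1 -0.083 -0.277 -0.28 0 0 0"}}

```text
clock: 27.67
eef_pos: [0.4121, -0.2658, 0.1134]
tool_rot: [0.006, 1.0, 0.003, -0.005]
ft_force: [-1.1, 0.5, -0.3]
grip_width: 0.0854
grasp_force: 0.0
```

Emit:
{"method": "step_arm", "body": {"targets": "1 0 0 -0.08 0 0 0;1 0 0 -0.15 0 0 0;1 0 0 -0.15 0 0 0;-1 0 0 -0.15 0 0 0;-1 0 0 -0.15 0 0 0;-1 0 0 -0.15 0 0 0;-1 0 0 -0.15 0 0 0;-1 0 0 -0.15 0 0 0;-1 0 0 -0.15 0 0 0;-1 0 0 -0.15 0 0 0"}}

```text
clock: 28.5
eef_pos: [0.4174, -0.2708, 0.0471]
tool_rot: [0.007, 1.0, -0.002, 0.003]
ft_force: [0.4, 0.7, 7.2]
grip_width: 0.0586
grasp_force: 65.2
```

Emit:
{"method": "step_arm", "body": {"targets": "-1 0 0 0.05 0 0 0;-1 0 0 0.12 0 0 0;-1 0 0 0.2 0 0 0;-1 0 0 0.28 0 0 0;-1 0 0 0.36 0 0 0;-1 0 0 0.42 0 0 0;-1 0 0 0.42 0 0 0"}}

```text
clock: 29.08
eef_pos: [0.418, -0.2716, 0.263]
tool_rot: [0.007, 1.0, -0.004, 0.007]
ft_force: [0.9, 0.1, -0.6]
grip_width: 0.0587
grasp_force: 65.0
```

Emit:
{"method": "step_arm", "body": {"targets": "-1 0.18 0.88 0 0 0 0;-1 0.18 0.88 0 0 0 0;-1 0.18 0.88 0 0 0 0;-1 0.18 0.88 0 0 0 0;-1 0.18 0.88 0 0 0 0;-1 0.18 0.88 0 0 0 0;-1 0.18 0.88 0 0 0 0;-1 0.18 0.88 0 0 0 0;-1 0.18 0.88 0 0 0 0;-1 0.18 0.88 0 0 0 0"}}

```text
clock: 29.92
eef_pos: [0.4981, 0.1409, 0.2549]
tool_rot: [0.007, 1.0, 0.0, 0.001]
ft_force: [0.6, -0.7, -0.6]
grip_width: 0.0585
grasp_force: 65.0
```

Emit:
{"method": "step_arm", "body": {"targets": "-1 0.01 0.06 0 0 0 0;-1 0.01 0.06 0 0 0 0;-1 0.01 0.06 0 0 0 0;-1 0.01 0.06 0 0 0 0"}}

```text
clock: 30.25
eef_pos: [0.5029, 0.1686, 0.2542]
tool_rot: [0.007, 1.0, -0.0, 0.0]
ft_force: [-0.1, -0.8, -1.1]
grip_width: 0.0582
grasp_force: 65.1
```

Emit:
{"method": "step_arm", "body": {"targets": "-1 0 -0.002 -0.04 0 0 0;-1 0 -0.002 -0.09 0 0 0;-1 0 -0.002 -0.12 0 0 0;-1 0 -0.002 -0.145 0 0 0;-1 0 -0.002 -0.158 0 0 0;-1 0 -0.002 -0.164 0 0 0;-1 0 -0.002 -0.164 0 0 0;-1 0.006 -0.002 -0.165 0 0 0;-1 0.012 -0.002 -0.165 0 0 0;-1 0.016 -0.002 -0.165 0 0 0"}}

```text
clock: 31.08
eef_pos: [0.5123, 0.1679, 0.1722]
tool_rot: [0.007, 1.0, 0.0, 0.001]
ft_force: [0.1, 0.3, -0.9]
grip_width: 0.0584
grasp_force: 65.1
```

Emit:
{"method": "step_arm", "body": {"targets": "-1 0.004 0 0 0 0 0;-1 0.008 0 -0.002 0 0 0;-1 0.012 0 -0.002 0 0 0;-1 0.012 0 -0.002 0 0 0"}}

```text
clock: 31.42
eef_pos: [0.5172, 0.168, 0.1713]
tool_rot: [0.007, 1.0, 0.0, 0.0]
ft_force: [-2.5, 0.5, 5.2]
grip_width: 0.0587
grasp_force: 65.7
```

Emit:
{"method": "step_arm", "body": {"targets": "1 -0.004 0 0.004 0 0 0;1 -0.004 0 0.004 0 0 0;1 -0.004 0 0.004 0 0 0;1 -0.004 0 0.004 0 0 0;1 -0.004 0 0.05 0 0 0;1 -0.004 0 0.12 0 0 0;1 -0.004 0 0.2 0 0 0;1 -0.004 0 0.2 0 0 0"}}

```text
clock: 32.08
eef_pos: [0.5186, 0.1688, 0.2784]
tool_rot: [0.007, 1.0, 0.002, 0.007]
ft_force: [2.1, 1.1, 1.5]
grip_width: 0.0851
grasp_force: 0.0
```

Emit:
{"method": "step_arm", "body": {"targets": "1 -0.312 0.154 0 0 0 0;1 -0.312 0.154 0 0 0 0;1 -0.312 0.154 0 0 0 0;1 -0.312 0.154 0 0 0 0;1 -0.312 0.154 0 0 0 0;1 -0.312 0.154 0 0 0 0;1 -0.312 0.154 0 0 0 0"}}

```text
clock: 32.67
eef_pos: [0.3595, 0.2451, 0.2706]
tool_rot: [0.006, 1.0, 0.0, 0.001]
ft_force: [0.2, 0.1, -0.6]
grip_width: 0.085
grasp_force: 0.0
```

Run:
```python
from h import *
o=bot.get_obs();print(o['eef_pos'],o['tool_rot'])
a=bot.camera('top');w=bot.camera('wrist')
A=cv2.resize(a[100:300,160:262],None,fx=2,fy=2)
o=np.zeros((400,204+420,3),np.uint8);o[:,:204]=A;o[:,204:]=w[:,110:530]
cv2.imwrite('pics/c7.png',o[...,::-1]); print(proj('wrist',[.36,.246,.218]))
```

```text
[0.35950791 0.24506498 0.27059468] [6.35878503e-03 9.99979426e-01 1.74957813e-04 8.25910049e-04]
[324.00015865 223.34039996]
```

View pics/c7.png

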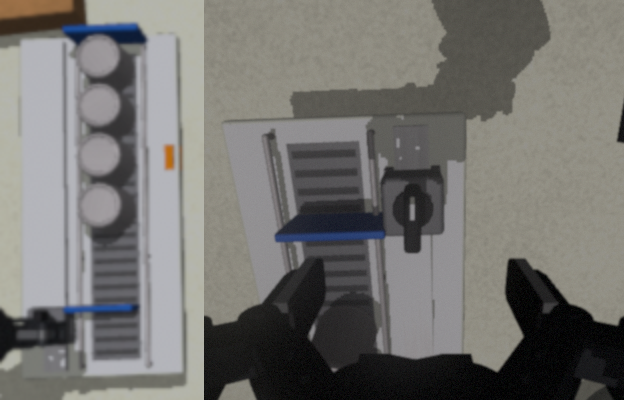

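All four cups are in a touching row and the knob wing lines up with the fingers. I'm gripping the knob and sliding the stop up.

Emit:
{"method": "step_arm", "body": {"targets": "1 0 0 -0.07 0 0 0;1 0 0 -0.144 0 0 0;1 0 0 -0.144 0 0 0;1 0 0 -0.144 0 0 0;-1 0 0 -0.144 0 0 0;-1 0 0 -0.144 0 0 0;-1 0 0 -0.144 0 0 0;-1 0 0 -0.144 0 0 0;-1 0 0 -0.144 0 0 0;-1 0 0 -0.144 0 0 0"}}

```text
clock: 33.6
eef_pos: [0.3596, 0.2436, 0.1992]
tool_rot: [0.007, 1.0, -0.001, 0.001]
ft_force: [-1.1, -20.3, 13.6]
grip_width: 0.0121
grasp_force: 10.5
```

Emit:
{"method": "step_arm", "body": {"targets": "-1 0 0 0 0 0 0;-1 0 0 0 0 0 0;-1 0.02 0 0 0 0 0;-1 0.05 0.001 0 0 0 0;-1 0.08 0.002 0 0 0 0;-1 0.11 0.002 0 0 0 0;-1 0.14 0.003 0 0 0 0;-1 0.16 0.004 0 0 0 0;-1 0.16 0.004 0 0 0 0"}}

```text
clock: 34.35
eef_pos: [0.4419, 0.2447, 0.1994]
tool_rot: [0.008, 1.0, -0.002, 0.002]
ft_force: [1.3, -6.7, 5.8]
grip_width: 0.0109
grasp_force: 59.9
```

Emit:
{"method": "step_arm", "body": {"targets": "-1 0.004 0 0 0 0 0;-1 0.008 0 0 0 0 0;-1 0.012 0 0 0 0 0;-1 0.012 0 0 0 0 0"}}

```text
clock: 34.68
eef_pos: [0.4458, 0.2448, 0.1994]
tool_rot: [0.008, 1.0, -0.002, 0.001]
ft_force: [-0.5, -6.6, 5.0]
grip_width: 0.0105
grasp_force: 59.9
```

Emit:
{"method": "step_arm", "body": {"targets": "-1 0.003 0 0 0 0 0;-1 0.006 0 0 0 0 0;-1 0.008 0 0 0 0 0;-1 0.008 0 0 0 0 0"}}

```text
clock: 35.02
eef_pos: [0.4495, 0.2448, 0.1994]
tool_rot: [0.008, 1.0, -0.002, 0.001]
ft_force: [-0.8, -7.3, 6.2]
grip_width: 0.0104
grasp_force: 59.9
```

Emit:
{"method": "step_arm", "body": {"targets": "-1 0.003 0 0 0 0 0;-1 0.006 0 0 0 0 0;-1 0.006 0 0 0 0 0"}}

```text
clock: 35.27
eef_pos: [0.4525, 0.2449, 0.1994]
tool_rot: [0.008, 1.0, -0.002, 0.001]
ft_force: [-1.9, -5.9, 5.2]
grip_width: 0.0108
grasp_force: 59.8
```

Emit:
{"method": "step_arm", "body": {"targets": "-1 0.003 0 0 0 0 0;-1 0.005 0 0 0 0 0;-1 0.005 0 0 0 0 0"}}

```text
clock: 35.52
eef_pos: [0.455, 0.245, 0.1994]
tool_rot: [0.008, 1.0, -0.002, 0.001]
ft_force: [-1.0, -5.8, 6.2]
grip_width: 0.0103
grasp_force: 59.8
```

Emit:
{"method": "step_arm", "body": {"targets": "-1 0.003 0 0 0 0 0;-1 0.004 0 0 0 0 0;-1 0.004 0 0 0 0 0"}}

```text
clock: 35.77
eef_pos: [0.4562, 0.245, 0.1994]
tool_rot: [0.007, 1.0, -0.002, -0.0]
ft_force: [-3.3, -6.1, 7.3]
grip_width: 0.0105
grasp_force: 60.0
```

Emit:
{"method": "step_arm", "body": {"targets": "-1 0.002 0 0 0 0 0;-1 0.004 0 0 0 0 0;-1 0.004 0 0 0 0 0"}}

```text
clock: 36.02
eef_pos: [0.4581, 0.245, 0.1994]
tool_rot: [0.007, 1.0, -0.002, -0.0]
ft_force: [-3.6, -6.0, 7.2]
grip_width: 0.0109
grasp_force: 60.0
```

Emit:
{"method": "step_arm", "body": {"targets": "-1 0.002 0 0 0 0 0;-1 0.004 0 0 0 0 0;-1 0.004 0 0 0 0 0"}}

```text
clock: 36.27
eef_pos: [0.4593, 0.245, 0.1994]
tool_rot: [0.007, 1.0, -0.002, -0.001]
ft_force: [-5.5, -5.2, 8.5]
grip_width: 0.0106
grasp_force: 60.2
```

Emit:
{"method": "step_arm", "body": {"targets": "-1 0.002 0 0 0 0 0;-1 0.004 0 0 0 0 0;-1 0.004 0 0 0 0 0"}}

```text
clock: 36.52
eef_pos: [0.4597, 0.245, 0.1993]
tool_rot: [0.007, 1.0, -0.001, -0.002]
ft_force: [-9.6, -5.7, 12.2]
grip_width: 0.0104
grasp_force: 60.6
```

Emit:
{"method": "step_arm", "body": {"targets": "-1 0.002 0 0 0 0 0;-1 0.004 0 0 0 0 0;-1 0.004 0 0 0 0 0"}}

```text
clock: 36.77
eef_pos: [0.4602, 0.245, 0.1993]
tool_rot: [0.007, 1.0, -0.001, -0.004]
ft_force: [-13.0, -5.6, 12.4]
grip_width: 0.0106
grasp_force: 60.9
```

Run:
```python
from h import *
a=bot.camera('top');s=bot.camera('side')
A=cv2.resize(a[100:260,180:262],None,fx=3.5,fy=3.5,interpolation=2);B=cv2.resize(s[110:210,230:400],None,fx=3,fy=3,interpolation=2)
o=np.zeros((560,800,3),np.uint8);o[:,:287]=A;o[:300,288:798]=B
cv2.imwrite('pics/c8.png',o[...,::-1])
```

```text
(no output)
```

View pics/c8.png

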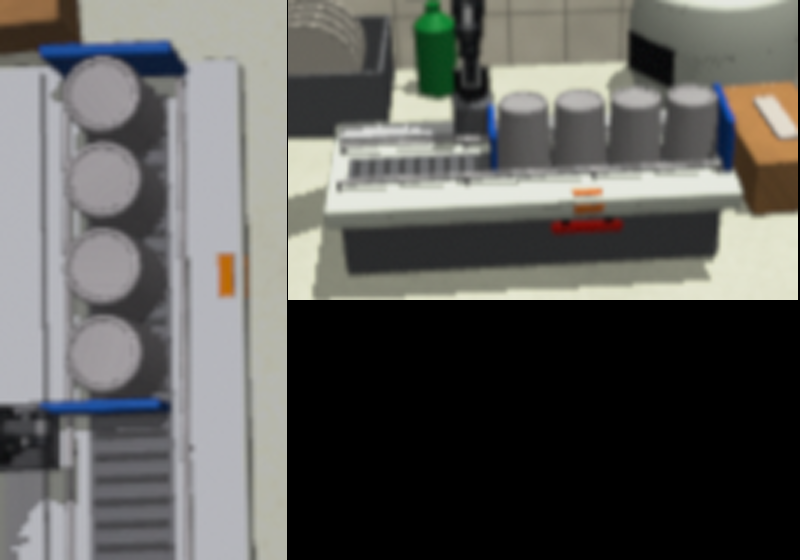

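The row is snug: the cups, stop plate and wall all touch. Now tightening clockwise.

Emit:
{"method": "step_arm", "body": {"targets": "-1 0 0 0 0 0 -0.15;-1 0 0 0 0 0 -0.3;-1 0 0 0 0 0 -0.45;-1 0 0 0 0 0 -0.6;-1 0 0 0 0 0 -0.75;-1 0 0 0 0 0 -0.9;-1 0 0 0 0 0 -1;-1 0 0 0 0 0 -1"}}

```text
clock: 37.53
eef_pos: [0.4603, 0.2453, 0.1994]
tool_rot: [0.39, 0.921, -0.003, -0.003]
ft_force: [-12.5, -4.8, 13.0]
grip_width: 0.0112
grasp_force: 60.7
```

Emit:
{"method": "step_arm", "body": {"targets": "-1 0 0 0 0 0 -0.15;-1 0 0 0 0 0 -0.3;-1 0 0 0 0 0 -0.45;-1 0 0 0 0 0 -0.6;-1 0 0 0 0 0 -0.75;-1 0 0 0 0 0 -0.85;-1 0 0 0 0 0 -0.85;-1 0 0 0 0 0 -0.85"}}

```text
clock: 38.2
eef_pos: [0.4605, 0.2453, 0.1994]
tool_rot: [0.669, 0.743, -0.003, -0.002]
ft_force: [-12.6, -4.5, 11.8]
grip_width: 0.0104
grasp_force: 60.7
```

Run:
```python
from h import *
o=bot.get_obs();print(o['eef_pos'],o['tool_rot'],o['ft_force'],o['ft_torque'])
```

```text
[0.46054886 0.24532006 0.19941184] [ 0.66936171  0.74292785 -0.00318843 -0.00171581] [-12.61822893  -4.49187978  11.78177327] [-1.09206803  2.5370173  -0.11579471]
```

Emit:
{"method": "step_arm", "body": {"targets": "-1 0 0 0 0 0 -0.05;-1 0 0 0 0 0 -0.1;-1 0 0 0 0 0 -0.1;-1 0 0 0 0 0 -0.1"}}

```text
clock: 38.53
eef_pos: [0.4606, 0.2453, 0.1994]
tool_rot: [0.698, 0.716, -0.003, -0.002]
ft_force: [-12.3, -5.0, 12.3]
grip_width: 0.0106
grasp_force: 60.7
```

Run:
```python
from h import *
o=bot.get_obs();print(o['eef_pos'],o['tool_rot'],o['ft_force'],o['ft_torque'])
```

```text
[0.46056318 0.24528146 0.19940011] [ 0.69790169  0.71618433 -0.00328857 -0.00155275] [-12.32865105  -5.00020326  12.30212253] [-1.14759839  2.57640063  0.0104273 ]
```

Emit:
{"method": "step_arm", "body": {"targets": "-1 0 0 0 0 0 -0.06;-1 0 0 0 0 0 -0.12;-1 0 0 0 0 0 -0.12;-1 0 0 0 0 0 -0.12"}}

```text
clock: 38.87
eef_pos: [0.4606, 0.2454, 0.1994]
tool_rot: [0.729, 0.684, -0.003, -0.001]
ft_force: [-11.3, -5.0, 12.0]
grip_width: 0.0111
grasp_force: 72.7
```

Run:
```python
from h import *
o=bot.get_obs();print(o['eef_pos'],o['tool_rot'],o['ft_force'],o['ft_torque'])
```

```text
[0.46057751 0.24535028 0.19944914] [ 0.72934679  0.68413503 -0.00338326 -0.00103538] [-11.31083509  -5.03268933  12.04296417] [-1.23928667  2.43214401  1.50371198]
```

The knob met its end at about 1.5 N·m, so it is tight. I'm releasing, lifting and locating the switch.

Emit:
{"method": "step_arm", "body": {"targets": "1 0 0 0 0 0 0;1 0 0 0 0 0 0;1 0 0 0 0 0 0;1 0 0 0 0 0 0;1 0 0 0.08 0 0 0;1 0 0 0.16 0 0 0;1 0 0 0.24 0 0 0;1 0 0 0.32 0 0 0;1 0 0 0.32 0 0 0"}}

```text
clock: 39.62
eef_pos: [0.4673, 0.2481, 0.3673]
tool_rot: [0.731, 0.682, 0.008, 0.002]
ft_force: [0.6, -0.2, -0.1]
grip_width: 0.0854
grasp_force: 0.0
```

Run:
```python
from h import *
o=bot.get_obs();print(o['eef_pos'],o['tool_rot'])
t=snap('top','t9');s=snap('side','s9');ct=cam('top');cs=cam('side')
def blobs(a,lo,hi,smin,roi,vmin=40):
    h=cv2.cvtColor(a,cv2.COLOR_RGB2HSV);m=(h[...,0]>=lo)&(h[...,0]<=hi)&(h[...,1]>smin)&(h[...,2]>vmin)
    z=np.zeros(m.shape,np.uint8);y0,y1,x0,x1=roi;z[y0:y1,x0:x1]=m[y0:y1,x0:x1]
    n,_,st,ce=cv2.connectedComponentsWithStats(z)
    return [(st[k],ce[k].round(1)) for k in range(1,n) if st[k,4]>8]
for b in blobs(t,8,20,150,(150,210,235,260)): print('lens',b,ray('top',*b[1],.13,ct).round(4))
for nm,lo,hi in(('purple',130,160),('turq',85,98)):
    for b in blobs(t,lo,hi,80,(140,220,300,345)): print(nm,b,ray('top',*b[1],.08,ct).round(3))
i,f,P=cs
for b in blobs(s,0,4,150,(165,205,290,370))+blobs(s,174,180,150,(165,205,290,370)):
    print('red',b)
    x0,y0,w,h=b[0][:4]
    for u,v in((b[1]),(x0,y0+h/2),(x0+w,y0+h/2),(x0+w/2,y0+h)):
        d=P[:3,:3]@np.array([(u-i['cx'])/f,-(v-i['cy'])/f,-1]);k=(.095-P[1,3])/d[1];print((P[:3,3]+k*d).round(4))
for p in([.59,.095,.075],[.59,.075,.105],[.59,.075,.13]): print(proj('side',p,cs))
```

```text
[0.46729756 0.24812143 0.36729905] [0.73110412 0.68222101 0.00756344 0.00201274]
lens (array([243, 173,   3,  11,  33], dtype=int32), array([244., 178.])) [0.5866 0.0921 0.13  ]
purple (array([308, 147,  19,  24, 376], dtype=int32), array([316.8, 158.1])) [ 0.648 -0.108  0.08 ]
turq (array([318, 188,  21,  23, 364], dtype=int32), array([327.7, 199.3])) [ 0.529 -0.137  0.08 ]
red (array([318, 183,  24,   5,  99], dtype=int32), array([329.1, 185. ]))
[0.5822 0.095  0.0834]
[0.5439 0.095  0.0831]
[0.6269 0.095  0.0794]
[0.5853 0.095  0.0712]
[331.3454676  187.01096329]
[331.86340709 182.44870341]
[331.90745139 175.99137479]
```

Emit:
{"method": "step_arm", "body": {"targets": "-1 0.12 -0.2 0 0 0 0;-1 0.226 -0.5 -0.1 0 0 0.109;-1 0.226 -0.5 -0.1 0 0 0.109;-1 0.226 -0.5 -0.1 0 0 0.109;-1 0.226 -0.5 -0.1 0 0 0.109;-1 0.226 -0.5 -0.1 0 0 0.109;-1 0.226 -0.5 -0.1 0 0 0.109;-1 0.226 -0.5 -0.1 0 0 0.109;-1 0.226 -0.5 -0.1 0 0 0.109;-1 0.226 -0.5 -0.1 0 0 0.109"}}

```text
clock: 40.55
eef_pos: [0.577, -0.003, 0.3069]
tool_rot: [0.701, 0.713, -0.001, -0.001]
ft_force: [-0.2, 1.0, 0.1]
grip_width: -0.0002
grasp_force: 0.0
```

Emit:
{"method": "step_arm", "body": {"targets": "-1 0 0 0 1 0 0;-1 0 0 0 1 0 0;-1 0 0 0 1 0 0;-1 0 0 0 1 0 0;-1 0 0 0 1 0 0;-1 0 0 0 1 0 0;-1 0 0 0 1 0 0;-1 0 0 0 1 0 0"}}

```text
clock: 41.22
eef_pos: [0.5769, -0.0035, 0.3056]
tool_rot: [0.649, 0.657, 0.272, -0.271]
ft_force: [0.4, 1.3, -1.0]
grip_width: 0.0002
grasp_force: 0.0
```

Emit:
{"method": "step_arm", "body": {"targets": "-1 0 0 0 0.333 0 0;-1 0 0 0 0.333 0 0;-1 0 0 0 0.333 0 0;-1 0 0 0 0.333 0 0;-1 0 0 0 0.333 0 0"}}

```text
clock: 41.63
eef_pos: [0.5778, -0.002, 0.309]
tool_rot: [0.607, 0.619, 0.355, -0.35]
ft_force: [0.6, 0.1, -0.1]
grip_width: -0.0005
grasp_force: 0.0
```

Run:
```python
from h import *
from scipy.spatial.transform import Rotation as R
o=bot.get_obs();print(o['eef_pos'],o['joint_pos'].round(2));print(R.from_quat(o['tool_rot']).as_matrix().round(3))
```

```text
[ 0.57784482 -0.00198594  0.30902184] [-0.43  0.68  0.46  1.97  0.9   0.81]
[[-0.019  1.    -0.001]
 [ 0.503  0.01   0.864]
 [ 0.864  0.016 -0.503]]
```

Emit:
{"method": "step_arm", "body": {"targets": "-1 0.004 0.022 -0.08 0 0 0;-1 0.004 0.022 -0.16 0 0 0;-1 0.004 0.022 -0.24 0 0 0;-1 0.004 0.022 -0.32 0 0 0;-1 0.004 0.022 -0.38 0 0 0;-1 0.004 0.022 -0.42 0 0 0;-1 0.004 0.022 -0.42 0 0 0;-1 0.004 0.022 -0.42 0 0 0"}}

```text
clock: 42.3
eef_pos: [0.5804, 0.0088, 0.1002]
tool_rot: [0.607, 0.619, 0.356, -0.35]
ft_force: [0.2, 0.6, 0.0]
grip_width: -0.0001
grasp_force: 0.0
```

Run:
```python
from h import *
from scipy.spatial.transform import Rotation as R
o=bot.get_obs();print(o['eef_pos'],o['joint_pos'].round(2));print(R.from_quat(o['tool_rot']).as_matrix()[:,2].round(3))
s=bot.camera('side')
cv2.imwrite('pics/c10.png',cv2.resize(s[90:290,220:470],None,fx=3,fy=3,interpolation=2)[...,::-1])
```

```text
[0.58036646 0.00881908 0.10015493] [-0.41  0.86  0.22  1.53  0.91  0.83]
[-0.     0.865 -0.502]
```

View pics/c10.png

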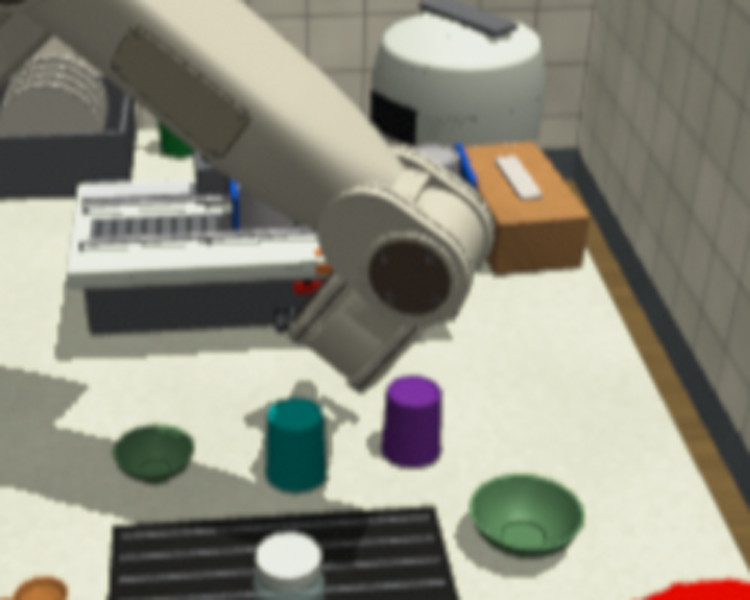

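The side view shows the wrist above the turquoise cup (295,440) and purple cup (412,420), with the fingers heading under the lip. I'm sliding in along the finger axis.

Emit:
{"method": "step_arm", "body": {"targets": "-1 0 0.04 -0.026 0 0 0;-1 0 0.08 -0.051 0 0 0;-1 0 0.12 -0.077 0 0 0;-1 0 0.12 -0.077 0 0 0"}}

```text
clock: 42.68
eef_pos: [0.5794, 0.0709, 0.0611]
tool_rot: [0.606, 0.619, 0.356, -0.35]
ft_force: [-0.7, 0.9, -0.4]
grip_width: 0.0002
grasp_force: 0.0
```

Emit:
{"method": "step_arm", "body": {"targets": "-1 0 0.02 -0.013 0 0 0;-1 0 0.04 -0.025 0 0 0;-1 0 0.054 -0.035 0 0 0;-1 0 0.054 -0.035 0 0 0;-1 0 0.054 -0.035 0 0 0"}}

```text
clock: 43.1
eef_pos: [0.5809, 0.0945, 0.0446]
tool_rot: [0.607, 0.619, 0.357, -0.349]
ft_force: [0.7, 0.2, 0.7]
grip_width: 0.0001
grasp_force: 0.0
```

Emit:
{"method": "step_arm", "body": {"targets": "-1 0 0.004 0.006 0 0 0;-1 0 0.004 0.012 0 0 0;-1 0 0.004 0.016 0 0 0;-1 0 0.004 0.016 0 0 0"}}

```text
clock: 43.43
eef_pos: [0.5804, 0.0962, 0.0514]
tool_rot: [0.607, 0.618, 0.357, -0.35]
ft_force: [-0.0, 0.0, -0.4]
grip_width: 0.0001
grasp_force: 0.0
```

Emit:
{"method": "step_arm", "body": {"targets": "-1 0 0 0.004 0 0 0;-1 0 0 0.008 0 0 0;-1 0 0 0.008 0 0 0"}}

```text
clock: 43.68
eef_pos: [0.5798, 0.0966, 0.0547]
tool_rot: [0.607, 0.617, 0.357, -0.35]
ft_force: [-0.7, -0.8, 0.0]
grip_width: 0.0001
grasp_force: 0.0
```

Emit:
{"method": "step_arm", "body": {"targets": "-1 0 0 0.004 0 0 0;-1 0 0 0.008 0 0 0;-1 0 0 0.008 0 0 0"}}

```text
clock: 43.93
eef_pos: [0.5798, 0.0967, 0.0587]
tool_rot: [0.607, 0.618, 0.357, -0.35]
ft_force: [-0.2, 0.8, -0.3]
grip_width: -0.0
grasp_force: 0.0
```

Emit:
{"method": "step_arm", "body": {"targets": "-1 0 0 0.004 0 0 0;-1 0 0 0.008 0 0 0;-1 0 0 0.008 0 0 0"}}

```text
clock: 44.18
eef_pos: [0.5795, 0.0967, 0.0623]
tool_rot: [0.607, 0.618, 0.356, -0.35]
ft_force: [-0.3, -0.8, -0.9]
grip_width: 0.0004
grasp_force: 0.4
```

Emit:
{"method": "step_arm", "body": {"targets": "-1 0 0 0.004 0 0 0;-1 0 0 0.008 0 0 0;-1 0 0 0.008 0 0 0"}}

```text
clock: 44.43
eef_pos: [0.5795, 0.0966, 0.0662]
tool_rot: [0.607, 0.618, 0.356, -0.351]
ft_force: [-0.1, -0.9, -3.7]
grip_width: 0.0002
grasp_force: 1.3
```

Emit:
{"method": "step_arm", "body": {"targets": "-1 0 0 0.004 0 0 0;-1 0 0 0.008 0 0 0;-1 0 0 0.008 0 0 0"}}

```text
clock: 44.68
eef_pos: [0.579, 0.0962, 0.0685]
tool_rot: [0.608, 0.618, 0.355, -0.35]
ft_force: [1.8, -2.1, -12.1]
grip_width: -0.0001
grasp_force: 5.6
```

Emit:
{"method": "step_arm", "body": {"targets": "-1 0 0 0.004 0 0 0;-1 0 0 0.006 0 0 0;-1 0 0 0.006 0 0 0"}}

```text
clock: 44.93
eef_pos: [0.5787, 0.0958, 0.0691]
tool_rot: [0.608, 0.619, 0.353, -0.35]
ft_force: [6.8, -0.3, -24.6]
grip_width: -0.0002
grasp_force: 10.8
```

The bar moved about 6 mm and then hit a hard stop. Backing out the way I came.

Emit:
{"method": "step_arm", "body": {"targets": "-1 0 -0.002 -0.02 0 0 0;-1 0 -0.004 -0.045 0 0 0;-1 0 -0.004 -0.045 0 0 0;-1 0 -0.06 -0.013 0 0 0;-1 0 -0.12 0.022 0 0 0;-1 0 -0.18 0.057 0 0 0;-1 0 -0.18 0.12 0 0 0;-1 0 -0.18 0.2 0 0 0;-1 0 -0.18 0.28 0 0 0;-1 0 -0.18 0.36 0 0 0"}}

```text
clock: 45.77
eef_pos: [0.5798, 0.0069, 0.2566]
tool_rot: [0.608, 0.616, 0.358, -0.351]
ft_force: [0.9, -0.1, 0.3]
grip_width: -0.0
grasp_force: 0.0
```

Emit:
{"method": "step_arm", "body": {"targets": "-1 -0.2 -0.3 0.15 0 0 0;-1 -0.2 -0.3 0.15 0 0 0;-1 -0.2 -0.3 0.15 0 0 0;-1 -0.2 -0.3 0.15 0 0 0;-1 -0.2 -0.3 0.15 0 0 0;-1 -0.2 -0.3 0.15 0 0 0"}}

```text
clock: 46.27
eef_pos: [0.4752, -0.1378, 0.3196]
tool_rot: [0.614, 0.616, 0.359, -0.34]
ft_force: [-0.3, 0.8, -0.2]
grip_width: -0.0002
grasp_force: 0.0
```

Run:
```python
from h import *
o=bot.get_obs();print(o['eef_pos'],o['ft_force'],o['clock'])
a=bot.camera('top');s=bot.camera('side')
A=cv2.resize(a[100:300,160:440],None,fx=1.4,fy=1.4,interpolation=2);B=cv2.resize(s[110:260,230:440],None,fx=1.9,fy=1.9,interpolation=2)
C=cv2.resize(s[120:210,290:380],None,fx=3,fy=3,interpolation=2)
o=np.zeros((565,800,3),np.uint8);o[:280,:392]=A;o[280:565,:399]=B;o[:270,400:670]=C
cv2.imwrite('pics/c11.png',o[...,::-1])
h=cv2.cvtColor(s,cv2.COLOR_RGB2HSV);m=((h[...,0]<=4)|(h[...,0]>=174))&(h[...,1]>150)&(h[...,2]>40)
z=m[165:205,290:370];yy,xx=np.nonzero(z);print('red rows',yy.min()+165,yy.max()+165,xx.min()+290,xx.max()+290,len(yy))
```

```text
[ 0.47519197 -0.13781394  0.31960128] [-0.28356338  0.80018608 -0.20458455] 46.2667
red rows 182 186 318 341 79
```

View pics/c11.png

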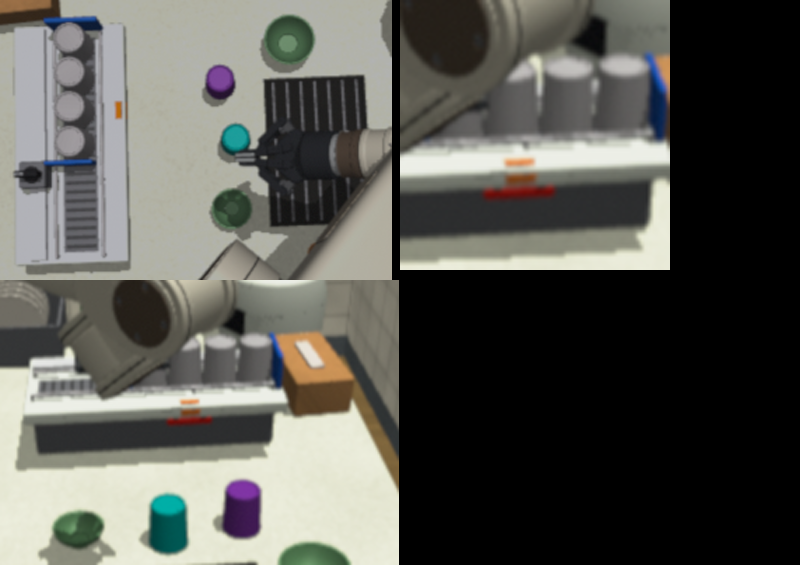

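All four cups are snug between the wall and the stop, with the knob tight. The switch was pushed to its hard end and the other objects look untouched, so I'm handing in.

```bash
python3 -c "
from workcell import bot
print(bot.job_done())"
```

```text
the job is handed in; nothing more can be done
None
```

I've handed the job in, with no verdict shown: all four steel cups are in one touching row from the blue wall, the stop is against the last cup with its knob tight, and I then pushed the switch bar up to its stop (about 6 mm of travel). I touched none of the jar, bowls or ladle; the last view showed both bowls in place, but the arm hid the jar and the ladle was out of frame.

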